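# Lay out the stripped reel on its service pads

### The arm

A 7-joint arm with a two-finger parallel gripper is mounted at the origin on the work surface. World frame = base frame: x ahead of the robot, y to its left, z up, the work surface at z = 0. Lengths are in m, angles in degrees, forces in N, time in s.
With the tool pointing down it reaches from about 0.425 to 0.875 m from the base axis. Payload 4.7 kg.
Tool frame: the origin (TCP) lies midway between the tips of the shut fingers; the grasp point (between the pads) lies 19 mm behind it; z points along the fingers, y is the line along which they close (so a half turn about z gives the same grasp; the last joint's range is limited). The gripper opens to 87 mm and grips with 3 to 60 N. Pads are 19 mm wide; open, the fingers measure 117 mm over their backs; the gripper's body (75 mm by 190 mm) begins 51 mm behind the grasp point.
Start: joints at [-65.598, 18.392, -4.016, 83.108, 1.295, 78.541, -3.26], TCP at [0.26, 0.596, 0.223] pointing down, gripper open.
Joint ranges: [-163.93, 163.93], [-17.29, 119.83], [-79.2, 71.16], [3.27, 140.29], [-89.18, 269.18], [5.43, 117.66], [-154.24, 154.24]. Speed limits (degrees/s): [147.25, 147.25, 180, 180, 180, 180, 180].

### API

Orientations are given as [roll, pitch, yaw] about the fixed x, y, z axes, in that order (R = Rz(yaw) Ry(pitch) Rx(roll)).
In Python, from cell import env gives the robot as it stands.
- The arm moves only by the tool step_arm, never from a script. Its argument "moves" is a list of rows, each an object with "dp": the shift along the tool's x, y, z in mm, a list of three; "dr": the turn, a rotation vector about the tool's x, y, z in rad, a list of three; "fingers": the closure, from 0 (fully open) to 1 (shut). In form: [{"dp": [dx, dy, dz], "dr": [ax, ay, az], "fingers": fingers}, ...]. A call has exactly 5 rows; each row shifts and turns the commanded pose from where the row before left it, along the tool's axes as they then stand; what a row does not reach is not made up. A row lasts 1/8 s, in which the tool goes at most 62.5 mm and 10.7 degrees, less where a joint would pass 70% of its speed; a pose out of reach is approached as far as the arm can. A call with a gripper value outside its range is refused whole. The fingers move at their own pace and stop on an object; "squeeze" is the grip in N (left out, the last holds). Time passes only in rows, so rows that do not move let the fingers close, or fill a call up. It gives the time, the measured TCP pose, the force, the opening and the grip force at its end, in the units of the state.
- env.get_obs(): the state, without advancing time (a new reading comes with each control period).
- env.read_camera(name): name is "scene" or "top" or "wrist"; returns the picture (384x512x3 uint8, red, green, blue); there is no depth.
- env.camera_model(name): a dict with "fx", "fy", "cx", "cy" (pixels), "R" (3x3) and "t" (3): a world point X has camera coordinates R X + t. Camera axes: x right, y down, z forward; pixel columns grow to the right and rows downward; lengths in m; the calibration is good to about 2 mm. A picture is of the moment at which its call begins: read the wrist's pose just before it. camera_model takes no time and is no camera call; for the wrist camera it gives the pose at the moment of the call.
- env.sign_off(): hands the job in; it is judged then, once.
The state is a dict: "time_s": time; "qpos": joint angles; "joint_velocities": joint speeds; "effort": joint torques, N m; "tool_pos": TCP position; "tool_rot": TCP orientation; "force": force on the tool from outside, world axes, zero at the start; "wrist_torque": the same for the moment, N m; "grip_width": finger opening in m; "grasp_force": force on a finger pad.
Only numpy, scipy, OpenCV 4.12 (cv2) and the standard library are available. Lean on these libraries where they do the work, as an engineer would, in place of code of your own. Each camera call takes 0.05 s, during which the arm holds its last target. There are 200 camera calls.

### The job

Lay out the reel parts for servicing: put the red grease tub, the clear bearing case, the blue line spool and the crank handle each on the foam pad whose outline matches it, upright, centred and lined up with the outline. The grease tub stands right up against the bearing case, so move it off first to get at the case. Set the parts down gently rather than dropping them, and leave the oil bottle and the whole reel where they stand.

Things in the scene. Friction and masses are not known exactly. Their poses are not given: they have to be found in the camera images.
- tub: Grease tub: round, red, red screw lid with a white disc on top; 50 mm across the lid, 48 to 49 mm below, 48 mm tall, about 90 g, upright. Origin at the centre of its underside, z up. At the start it stands 2 to 6 mm from the middle of one long side of the bearing case (its -x side, nearer the robot), so no finger fits between
- case: Bearing case: flat closed clear-plastic box, six small steel bearings showing inside; 56 mm along x, 92 mm along y, 18 mm high, rigid, about 60 g, lying flat. Origin at the centre of its underside, z up. Grip it across its 56 mm width. Turned up to 0.3 rad from the world axes at the start
- spool: Line spool standing on its flat end: blue flanges 44 mm across and 4 mm thick at top and bottom, wound with white line (36 mm across) between; 28 mm tall, about 50 g. Origin at the centre of its underside, z up; it may be turned any way about z
- handle: Crank handle lying flat, knobs up: dark steel bar 12 mm wide, 6 thick, along y; brass hub 14 x 14 mm, 16 high (from the underside), at its middle; at y = -42 and +42 mm a light-wood knob 25 mm across, top 37 mm above the underside; 109 mm long, 50 g. Origin under the hub, z up; either way round is the same. Grip the hub across x, between the knobs (58 mm free). Turned up to 0.35 rad
- pad_tub: Fixed grey foam pad 76 x 124 mm, standing 4 mm proud of the mat, with a red ring outline 62 mm across: the place of the grease tub. Origin at the centre of its underside (mat level), under the centre of the outline; x along its short side, y along its long side, z up. Turned up to 0.25 rad
- pad_case: Fixed grey foam pad 76 x 124 mm, standing 4 mm proud of the mat, with a white rectangular outline 66 x 102 mm, long side along y: the place of the bearing case, its y along the pad's y (either way round). Origin at the centre of its underside (mat level), under the centre of the outline; x along its short side, y along its long side, z up. Turned up to 0.25 rad
- pad_spool: Fixed grey foam pad 76 x 124 mm, standing 4 mm proud of the mat, with a blue ring outline 54 mm across: the place of the line spool. Origin at the centre of its underside (mat level), under the centre of the outline; x along its short side, y along its long side, z up. Turned up to 0.25 rad
- pad_handle: Fixed grey foam pad 76 x 124 mm, standing 4 mm proud of the mat, with a tan dumb-bell-shaped outline, 118 mm long along y: the place of the crank handle, its y along the pad's y (either way round). Origin at the centre of its underside (mat level), under the centre of the outline; x along its short side, y along its long side, z up. Turned up to 0.25 rad
- oil: Bystander to leave alone: small loose oil bottle, yellow with a black spout, 24 mm across, 54 mm tall, standing upright on the near half of the mat between the parts. Origin at the centre of its underside, z up
- reel: Bystander to leave alone: complete black fishing reel on its foot, loose, about 52 x 90 mm, 60 mm tall, on the mat beyond the pads. Origin at the centre of its underside, z up. (The green mat under everything is 3 mm thick, its top at z = 0.003; a coin and a hex key also lie on it)
Not all that is in view belongs to the job. Leave any purple look-alike of the handle alone.

How it is judged (in metres and radians):
At the end, for the whole second after the job is handed in: Tub, case, spool and handle each at rest on their own pad, centres within 12 mm, upright within 0.12 rad, undersides 1 to 8 mm above the mat; case and handle lined up with the pad's long side within 0.2 rad, either way round; oil bottle and whole reel within 20 mm of their start, upright (horizontal distance between tub and pad_tub below 0.012 m and z of tub in the frame of pad_tub between 0.001 and 0.008 m and angle between each of tub, case, spool, handle's own z axis and vertical below 0.12 rad and linear speed of each of tub, case, spool, handle below 0.02 m/s and horizontal distance between case and pad_case below 0.012 m and z of case in the frame of pad_case between 0.001 and 0.008 m and angle between the y axis of case and the y axis of pad_case, either way round below 0.2 rad and horizontal distance between spool and pad_spool below 0.012 m and z of spool in the frame of pad_spool between 0.001 and 0.008 m and horizontal distance between handle and pad_handle below 0.012 m and z of handle in the frame of pad_handle between 0.001 and 0.008 m and angle between the y axis of handle and the y axis of pad_handle, either way round below 0.2 rad and distance of each of oil, reel from where it was at the start of the episode below 0.02 m and angle between each of oil, reel's own z axis and vertical below 0.2 rad); the robot touches nothing.
It fails at once if one of the four parts is dropped or flung (moves faster than 0.8 m/s while the fingers do not touch it) ((linear speed of tub above 0.8 m/s and contact force between the fingers and tub below 0.05 N) or (linear speed of case above 0.8 m/s and contact force between the fingers and case below 0.05 N) or (linear speed of spool above 0.8 m/s and contact force between the fingers and spool below 0.05 N) or (linear speed of handle above 0.8 m/s and contact force between the fingers and handle below 0.05 N)).
It fails at once if the oil bottle is shoved more than 20 mm or knocked over (distance of oil from where it was at the start of the episode above 0.02 m or angle between oil's own z axis and vertical above 0.4 rad).
It fails at once if the whole reel is shoved more than 20 mm or knocked over (distance of reel from where it was at the start of the episode above 0.02 m or angle between reel's own z axis and vertical above 0.4 rad).
It also fails if it takes over 104 s, if anything falls off the work surface, if the arm or the gripper's body presses on something with over 40 N, if the wrist force passes 120 N, or if a joint passes its speed limit or range.

## Working session

There is one attempt and no reset: what is moved stays moved. The work goes in short steps, Python scripts to look and compute and a tool call to move; the robot and the scene stay as the last step left them, time stands still between calls to the robot, and variables do not carry over. Pictures are saved under pics/ and viewed, at most 14 in all, crops included, and the job is handed in when it is done.

Besides the shell and the picture viewer there is one more tool, called after ">>>" as a command line: name --argument value ..., lists and objects as JSON in quotes. step_arm: Moves the arm, as the interface text tells. Its arguments: {"type":"object","properties":{"moves":{"type":"array","items":{"type":"object","properties":{"dp":{"type":"array","items":{"type":"number"}},"dr":{"type":"array","items":{"type":"number"}},"fingers":{"type":"number"}}}},"squeeze":{"type":"number"}},"required":["moves"]}

```bash
mkdir -p pics; ls; python3 - <<'E'
from cell import env
import cv2,numpy as np
o=env.get_obs();print({k:np.round(v,3).tolist() for k,v in o.items()})
for n in("scene","top"):
    im=env.read_camera(n);m=env.camera_model(n)
    print(n,{k:np.round(v,3).tolist() for k,v in m.items()})
    cv2.imwrite(f"pics/{n}0.png",im[:,:,::-1])
E
```

```text
pics
{'time_s': 0.0, 'qpos': [-65.599, 18.439, -4.016, 83.175, 1.296, 78.542, -3.262], 'joint_velocities': [0.06, -0.07, -0.033, 0.056, 0.024, 0.062, -0.037], 'effort': [-0.001, -49.129, -0.404, -31.254, -0.064, 0.044, 0.0], 'tool_pos': [0.26, 0.595, 0.221], 'tool_rot': [-179.889, 0.007, 156.407], 'force': [-0.052, -0.366, 0.693], 'wrist_torque': [0.008, 0.016, -0.017], 'grasp_force': 0.0, 'grip_width': 0.087}
scene {'fx': 418.167, 'fy': 418.167, 'cx': 256.821, 'cy': 192.895, 'R': [[-0.025, 1.0, 0.013], [0.851, 0.028, -0.524], [-0.524, -0.002, -0.851]], 't': [-0.001, -0.412, 1.375]}
top {'fx': 383.769, 'fy': 383.769, 'cx': 256.605, 'cy': 194.308, 'R': [[0.012, -1.0, 0.013], [-0.99, -0.014, -0.138], [0.138, -0.011, -0.99]], 't': [-0.004, 0.503, 1.232]}
```

View pics/top0.png

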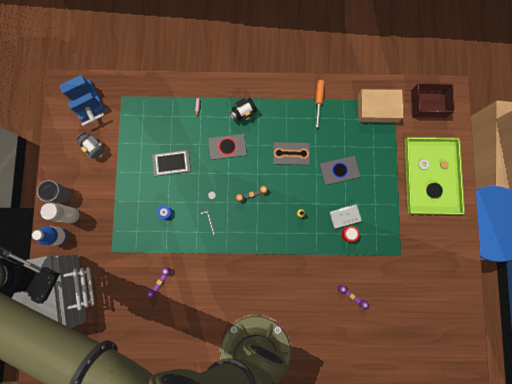

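View pics/scene0.png

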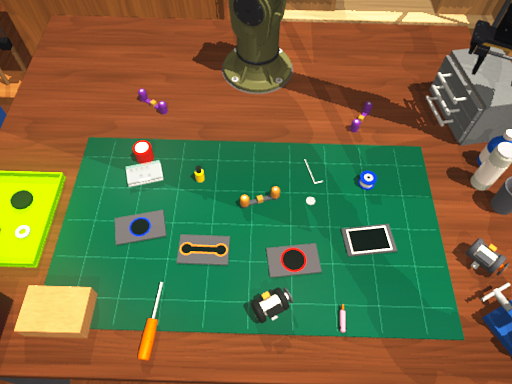

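The top view shows: tub (351,234), case (346,216), spool (164,213), handle (252,194), oil (301,213), reel (243,110). Pads are case (171,162), tub (227,147), handle (291,153) and spool (340,170). The purple look-alikes sit off the mat. The scene view agrees.

```bash
cat > h.py <<'E'
import cv2,numpy as np
from cell import env
def ray(m,uv,z):
    R=np.array(m["R"]);t=np.array(m["t"]);c=-R.T@t
    d=R.T@np.array([(uv[0]-m["cx"])/m["fx"],(uv[1]-m["cy"])/m["fy"],1.])
    return c+d*(z-c[2])/d[2]
def proj(m,X):
    p=np.array(m["R"])@np.array(X)+np.array(m["t"])
    return np.array([m["fx"]*p[0]/p[2]+m["cx"],m["fy"]*p[1]/p[2]+m["cy"]])
def blobs(mask,mn):
    cs,_=cv2.findContours(mask.astype(np.uint8),cv2.RETR_EXTERNAL,cv2.CHAIN_APPROX_NONE)
    return [c for c in cs if cv2.contourArea(c)>=mn]
def hsv(im): return cv2.cvtColor(im,cv2.COLOR_RGB2HSV)
def axis(m,c,z):
    # centre and long-axis angle (deg, mod 180) of a contour cast to plane z, via minAreaRect in mm
    P=np.array([ray(m,p[0],z)[:2]*1000 for p in c],np.float32)
    (x,y),(w,h),a=cv2.minAreaRect(P)
    if w<h:a+=90
    return np.round([x,y],1),np.round(sorted([w,h]),1),round((a-90+90)%180-90,1)  # angle of long side from +y
E
python3 - <<'E'
from h import *
for n in("top","scene"):
    im=cv2.imread(f"pics/{n}0.png")[:,:,::-1].copy();m=env.camera_model(n);H=hsv(im).astype(int);h,s,v=H[...,0],H[...,1],H[...,2]
    def show(name,mask,mn,z):
        for c in blobs(mask,mn):
            X,wh,a=axis(m,c,z)
            if 280<X[0]<820 and abs(X[1])<480: print(n,name,np.round(c.mean(0)[0]),X,wh,a)
    show("red",((h<6)|(h>174))&(s>150)&(v>120),8,.007)
    show("blue",(h>105)&(h<128)&(s>130)&(v>60),8,.007)
    show("white",(s<60)&(v>170),15,.007)
    show("tan",(h>8)&(h<25)&(s>60)&(v>140),6,.007)
    show("yellow",(h>22)&(h<34)&(s>150)&(v>120),4,.03)
    show("nongreen",~((h>60)&(h<95)&(s>100)),300,.007)
E
```

```text
top red [350. 233.] [ 380.3 -311.8] [52.9 53.4] -45.2
top red [227. 146.] [673.1 107.7] [56.4 58.4] 0.9
top blue [164. 212.] [443.1 311.2] [40.3 47.2] 0.8
top blue [340. 170.] [ 596.7 -279.7] [50.5 51.4] 27.3
top white [351. 233.] [ 381.  -314.4] [33.5 33.5] -1.1
top white [163. 212.] [444.6 314.6] [20.  23.7] -87.4
top white [345. 216.] [ 438.6 -295.6] [57.3 93.2] 16.5
top white [211. 195.] [502.6 156. ] [20.2 20.5] -88.4
top white [171. 162.] [613. 296.] [ 69.6 104.5] 8.1
top white [244. 108.] [808.7  48.9] [25.8 43.8] 28.5
top tan [300. 213.] [ 447.5 -144.1] [20.2 23.6] 89.7
top tan [239. 197.] [497.1  61.6] [20.2 20.4] -89.0
top tan [251. 194.] [507.9  21.3] [13.5 13.6] -89.2
top tan [263. 189.] [525.5 -19.1] [20.3 20.5] -89.2
top tan [291. 153.] [ 653.5 -113.9] [ 35.7 117.1] -1.4
top tan [247. 112.] [793.5  39.9] [12.8 18.8] 28.5
top yellow [299. 212.] [ 445.8 -137.4] [11.  18.3] 78.5
top nongreen [256. 192.] [557.5  -7.2] [1324.6 1856. ] 1.2
scene red [293. 259.] [674.7 104.5] [59.7 61.4] 1.7
scene red [143. 151.] [ 360.3 -313.5] [51.5 81.5] -70.2
scene blue [139. 226.] [ 596. 
[... 492 characters left out ...]
0.1 164.2] [24.5 86.1] -69.3
scene white [141. 147.] [ 345.9 -318.9] [35.8 36.8] 2.0
scene tan [265. 295.] [765.6  40.1] [16.  19.4] 33.0
scene tan [203. 249.] [ 654.1 -114.2] [ 35.  121.1] -0.1
scene tan [260. 198.] [505.3  21.8] [15.9 21.5] -88.1
scene tan [244. 200.] [511.2 -19. ] [23.8 36.7] -88.0
scene tan [275. 192.] [483.6  61.3] [21.4 37.7] 89.8
scene tan [197. 178.] [ 444.5 -150.8] [10.8 23.6] -84.1
scene tan [233. 206.] [306.5 -82.1] [1312.  1506.7] 2.6
scene yellow [266. 295.] [772.   39.1] [10.2 14.4] 28.5
scene yellow [260. 197.] [513.8  19.9] [ 9.6 12.1] -67.0
scene yellow [199. 175.] [ 453.9 -141.8] [24.7 41.5] -78.1
scene nongreen [256. 192.] [303.3  28.5] [1315.4 1900. ] 2.6
```

```bash
cat >> h.py <<'E'
def plan(wps,start=None):
    """wps: (x,y,z mm, yaw deg, rows). Prints rows dp(mm) / turn about tool z (rad)."""
    o=env.get_obs();p=np.array(o["tool_pos"])*1000;y=o["tool_rot"][2]
    if start: p=np.array(start[:3],float);y=start[3]
    print("now",p.round(1),np.round(o["tool_rot"],2),o["time_s"],o["grip_width"])
    k=0
    for x,yy,z,yw,n in wps:
        d=(np.array([x,yy,z])-p)/n;dy=(yw-y+180)%360-180
        for i in range(n):
            a=np.radians(y+dy*i/n);c,s=np.cos(a),np.sin(a)
            print(k//5,np.round([c*d[0]+s*d[1],s*d[0]-c*d[1],-d[2]],0),round(-np.radians(dy/n),3));k+=1
        p=np.array([x,yy,z]);y=yw
E
python3 -c "
from h import *
plan([(443,308.6,110,90,8),(443,308.6,60,90,2)])"
```

```text
now [260.  595.2 221.5] [-1.7990e+02  1.0000e-02  1.5641e+02] 0.1 0.08689846778949911
0 [-35. -24.  14.] 0.145
0 [-38. -18.  14.] 0.145
0 [-41. -13.  14.] 0.145
0 [-42.  -7.  14.] 0.145
0 [-43.  -0.  14.] 0.145
1 [-42.   6.  14.] 0.145
1 [-41.  12.  14.] 0.145
1 [-39.  17.  14.] 0.145
1 [ 0.  0. 25.] -0.0
1 [ 0.  0. 25.] -0.0
```

>>> step_arm --moves '[{"dp": [-35, -24, 14], "dr": [0, 0, 0.145], "fingers": 0}, {"dp": [-38, -18, 14], "dr": [0, 0, 0.145], "fingers": 0}, {"dp": [-41, -13, 14], "dr": [0, 0, 0.145], "fingers": 0}, {"dp": [-42, -7, 14], "dr": [0, 0, 0.145], "fingers": 0}, {"dp": [-43, 0, 14], "dr": [0, 0, 0.145], "fingers": 0}]' --squeeze 15

```text
time_s: 0.72
tool_pos: [0.3748, 0.4143, 0.1518]
tool_rot: [-180.0, 0.0, 114.6]
force: [1.1, 1.1, 0.4]
grip_width: 0.0871
grasp_force: 0.0
```

>>> step_arm --moves '[{"dp": [-42, 6, 14], "dr": [0, 0, 0.145], "fingers": 0}, {"dp": [-41, 12, 14], "dr": [0, 0, 0.145], "fingers": 0}, {"dp": [-39, 17, 14], "dr": [0, 0, 0.145], "fingers": 0}, {"dp": [0, 0, 25], "dr": [0, 0, 0], "fingers": 0}, {"dp": [0, 0, 25], "dr": [0, 0, 0], "fingers": 0}]'

```text
time_s: 1.35
tool_pos: [0.4434, 0.3074, 0.0597]
tool_rot: [-180.0, -0.0, 89.8]
force: [-1.0, 0.1, 0.9]
grip_width: 0.0871
grasp_force: 0.0
```

```bash
python3 -c "
from h import *
plan([(443,308.6,25,90,2),(443,308.6,10,90,3)])
m=env.camera_model('wrist');print(proj(m,[.443,.3086,.031]))
cv2.imwrite('pics/w1.png',env.read_camera('wrist')[:,:,::-1])"
```

```text
now [443.4 307.4  59.7] [-180.     -0.     89.84] 1.35 0.08708972293311128
0 [ 1. -0. 17.] -0.001
0 [ 1. -0. 17.] -0.001
0 [0. 0. 5.] -0.0
0 [0. 0. 5.] -0.0
0 [0. 0. 5.] -0.0
[252.10067987 219.87649482]
```

View pics/w1.png

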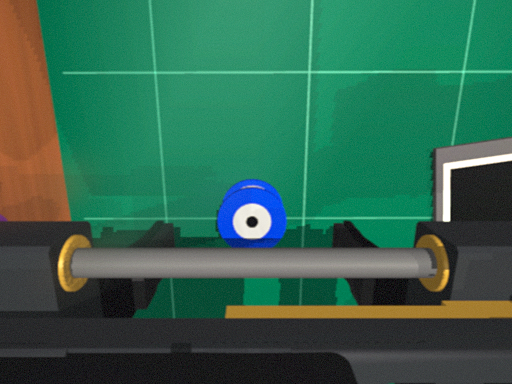

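The wrist view has the spool's disc at (252,221). I predicted (252,220), so the position holds.

>>> step_arm --moves '[{"dp": [1, 0, 17], "dr": [0, 0, 0], "fingers": 0}, {"dp": [0, 0, 17], "dr": [0, 0, 0], "fingers": 0}, {"dp": [0, 0, 8], "dr": [0, 0, 0], "fingers": 0}, {"dp": [0, 0, 8], "dr": [0, 0, 0], "fingers": 0}, {"dp": [0, 0, 0], "dr": [0, 0, 0], "fingers": 0.3}]'

```text
time_s: 2.02
tool_pos: [0.4429, 0.309, 0.0102]
tool_rot: [-180.0, 0.0, 89.9]
force: [-0.2, 0.5, 0.9]
grip_width: 0.0824
grasp_force: 0.0
```

>>> step_arm --moves '[{"dp": [0, 0, 0], "dr": [0, 0, 0], "fingers": 1}, {"dp": [0, 0, 0], "dr": [0, 0, 0], "fingers": 1}, {"dp": [0, 0, 0], "dr": [0, 0, 0], "fingers": 1}, {"dp": [0, 0, 0], "dr": [0, 0, 0], "fingers": 1}, {"dp": [0, 0, 0], "dr": [0, 0, 0], "fingers": 1}]'

```text
time_s: 2.65
tool_pos: [0.4432, 0.3093, 0.0107]
tool_rot: [180.0, -0.0, 89.9]
force: [0.2, 0.4, 1.0]
grip_width: 0.0431
grasp_force: 15.0
```

```bash
python3 -c "
from h import *
z=env.get_obs()['tool_pos'][2]*1000
plan([(443,308.6,z+90,90,4),(590,60,z+90,90,6),(596.3,-280.3,z+90,90,7),(596.3,-280.3,z+24,90,2),(596.3,-280.3,z+4,90,4)])
print(env.get_obs()['grasp_force'])"
```

```text
now [443.2 309.3  10.7] [ 1.7999e+02 -1.0000e-02  8.9940e+01] 2.65 0.0430734408812865
0 [ -0.  -0. -22.] -0.0
0 [ -0.  -0. -22.] -0.0
0 [ -0.  -0. -22.] -0.0
0 [ -0.  -0. -22.] -0.0
0 [-41.  25.  -0.] -0.0
1 [-41.  25.  -0.] -0.0
1 [-41.  25.  -0.] -0.0
1 [-41.  25.  -0.] -0.0
1 [-41.  25.  -0.] -0.0
1 [-41.  25.  -0.] -0.0
2 [-49.   1.  -0.] -0.0
2 [-49.   1.  -0.] -0.0
2 [-49.   1.  -0.] -0.0
2 [-49.   1.  -0.] -0.0
2 [-49.   1.  -0.] -0.0
3 [-49.   1.  -0.] -0.0
3 [-49.   1.  -0.] -0.0
3 [ 0.  0. 33.] -0.0
3 [ 0.  0. 33.] -0.0
3 [0. 0. 5.] -0.0
4 [0. 0. 5.] -0.0
4 [0. 0. 5.] -0.0
4 [0. 0. 5.] -0.0
14.999942779541016
```

>>> step_arm --moves '[{"dp": [0, 0, -15], "dr": [0, 0, 0], "fingers": 1}, {"dp": [0, 0, -25], "dr": [0, 0, 0], "fingers": 1}, {"dp": [0, 0, -30], "dr": [0, 0, 0], "fingers": 1}, {"dp": [-20, 12, -20], "dr": [0, 0, 0], "fingers": 1}, {"dp": [-41, 25, 0], "dr": [0, 0, 0], "fingers": 1}]'

```text
time_s: 3.28
tool_pos: [0.481, 0.2508, 0.1037]
tool_rot: [179.8, -0.2, 90.2]
force: [0.2, -0.6, -1.0]
grip_width: 0.043
grasp_force: 15.0
```

>>> step_arm --moves '[{"dp": [-41, 25, 0], "dr": [0, 0, 0], "fingers": 1}, {"dp": [-41, 25, 0], "dr": [0, 0, 0], "fingers": 1}, {"dp": [-41, 25, 0], "dr": [0, 0, 0], "fingers": 1}, {"dp": [-41, 25, 0], "dr": [0, 0, 0], "fingers": 1}, {"dp": [-41, 15, 0], "dr": [0, 0, 0], "fingers": 1}]'

```text
time_s: 3.9
tool_pos: [0.5961, 0.0417, 0.1017]
tool_rot: [179.9, -0.0, 89.9]
force: [0.7, 0.5, -1.0]
grip_width: 0.0429
grasp_force: 15.0
```

>>> step_arm --moves '[{"dp": [-49, 1, 0], "dr": [0, 0, 0], "fingers": 1}, {"dp": [-49, 1, 0], "dr": [0, 0, 0], "fingers": 1}, {"dp": [-49, 1, 0], "dr": [0, 0, 0], "fingers": 1}, {"dp": [-49, 1, 0], "dr": [0, 0, 0], "fingers": 1}, {"dp": [-49, 0, 0], "dr": [0, 0, 0], "fingers": 1}]'

```text
time_s: 4.53
tool_pos: [0.5989, -0.2033, 0.1017]
tool_rot: [179.9, -0.0, 90.0]
force: [1.1, -0.3, 0.1]
grip_width: 0.0426
grasp_force: 15.0
```

>>> step_arm --moves '[{"dp": [-49, 0, 0], "dr": [0, 0, 0], "fingers": 1}, {"dp": [-40, 0, 0], "dr": [0, 0, 0], "fingers": 1}, {"dp": [-20, 0, 0], "dr": [0, 0, 0], "fingers": 1}, {"dp": [0, 0, 20], "dr": [0, 0, 0], "fingers": 1}, {"dp": [0, 0, 20], "dr": [0, 0, 0], "fingers": 1}]'

```text
time_s: 5.15
tool_pos: [0.599, -0.3078, 0.0586]
tool_rot: [-180.0, -0.2, 90.1]
force: [-0.7, 0.2, -0.7]
grip_width: 0.0428
grasp_force: 15.0
```

```bash
python3 -c "
from h import *
plan([(596.3,-280.3,26,90,2),(596.3,-280.3,14.5,90,3)])
print(env.get_obs()['grasp_force'])
"
```

```text
now [ 599.  -307.8   58.6] [-1.7997e+02 -1.5000e-01  9.0090e+01] 5.15 0.04283975623836332
0 [14. -1. 16.] 0.001
0 [14. -1. 16.] 0.001
0 [0. 0. 4.] -0.0
0 [0. 0. 4.] -0.0
0 [0. 0. 4.] -0.0
15.000274032354355
```

>>> step_arm --moves '[{"dp": [14, -1, 8], "dr": [0, 0, 0], "fingers": 1}, {"dp": [14, -1, 12], "dr": [0, 0, 0], "fingers": 1}, {"dp": [0, 0, 12], "dr": [0, 0, 0], "fingers": 1}, {"dp": [0, 0, 6], "dr": [0, 0, 0], "fingers": 1}, {"dp": [0, 0, 4], "dr": [0, 0, 0], "fingers": 1}]'

```text
time_s: 5.78
tool_pos: [0.5965, -0.2837, 0.0184]
tool_rot: [180.0, 0.0, 89.9]
force: [-0.2, -0.4, 0.4]
grip_width: 0.0427
grasp_force: 15.0
```

>>> step_arm --moves '[{"dp": [0, 0, 1], "dr": [0, 0, 0], "fingers": 1}, {"dp": [0, 0, 1], "dr": [0, 0, 0], "fingers": 1}, {"dp": [0, 0, 0], "dr": [0, 0, 0], "fingers": 1}, {"dp": [0, 0, 0], "dr": [0, 0, 0], "fingers": 1}, {"dp": [0, 0, 0], "dr": [0, 0, 0], "fingers": 1}]'

```text
time_s: 6.4
tool_pos: [0.5967, -0.283, 0.0167]
tool_rot: [180.0, 0.0, 89.9]
force: [-0.3, 0.0, -0.1]
grip_width: 0.0428
grasp_force: 15.0
```

>>> step_arm --moves '[{"dp": [2, 0, 1], "dr": [0, 0, 0], "fingers": 1}, {"dp": [0, 0, 1], "dr": [0, 0, 0], "fingers": 1}, {"dp": [0, 0, 0], "dr": [0, 0, 0], "fingers": 0.4}, {"dp": [0, 0, 0], "dr": [0, 0, 0], "fingers": 0.2}, {"dp": [0, 0, 0], "dr": [0, 0, 0], "fingers": 0.1}]'

```text
time_s: 7.02
tool_pos: [0.5966, -0.281, 0.0145]
tool_rot: [180.0, 0.0, 89.9]
force: [0.2, -0.1, -0.4]
grip_width: 0.0647
grasp_force: 0.0
```

```bash
python3 -c "
from h import *
plan([(596.3,-280.3,90,90,3),(379.4,-303.2,90,16.4,8),(379.4,-303.2,30,16.4,3),(379.4,-303.2,12,16.4,3)])
"
```

```text
now [ 596.6 -281.    14.5] [180.     0.    89.94] 7.025 0.0647443859796277
0 [  0.  -0. -25.] -0.0
0 [  0.  -0. -25.] -0.0
0 [  0.  -0. -25.] -0.0
0 [ -3. -27.  -0.] 0.161
0 [ -7. -26.  -0.] 0.161
1 [-11. -25.  -0.] 0.161
1 [-15. -23.  -0.] 0.161
1 [-19. -20.  -0.] 0.161
1 [-21. -17.  -0.] 0.161
1 [-24. -13.  -0.] 0.161
2 [-26.  -9.  -0.] 0.161
2 [ 0.  0. 20.] -0.0
2 [ 0.  0. 20.] -0.0
2 [ 0.  0. 20.] -0.0
2 [0. 0. 6.] -0.0
3 [0. 0. 6.] -0.0
3 [0. 0. 6.] -0.0
```

>>> step_arm --moves '[{"dp": [0, 0, -25], "dr": [0, 0, 0], "fingers": 0}, {"dp": [0, 0, -25], "dr": [0, 0, 0], "fingers": 0}, {"dp": [0, 0, -25], "dr": [0, 0, 0], "fingers": 0}, {"dp": [-3, -27, 0], "dr": [0, 0, 0.161], "fingers": 0}, {"dp": [-7, -26, 0], "dr": [0, 0, 0.161], "fingers": 0}]'

```text
time_s: 7.65
tool_pos: [0.5424, -0.2869, 0.0899]
tool_rot: [179.9, 0.0, 71.2]
force: [-0.7, 0.3, 0.5]
grip_width: 0.087
grasp_force: 0.0
```

>>> step_arm --moves '[{"dp": [-11, -25, 0], "dr": [0, 0, 0.161], "fingers": 0}, {"dp": [-15, -23, 0], "dr": [0, 0, 0.161], "fingers": 0}, {"dp": [-19, -20, 0], "dr": [0, 0, 0.161], "fingers": 0}, {"dp": [-21, -17, 0], "dr": [0, 0, 0.161], "fingers": 0}, {"dp": [-24, -13, 0], "dr": [0, 0, 0.161], "fingers": 0}]'

```text
time_s: 8.28
tool_pos: [0.4059, -0.3002, 0.0896]
tool_rot: [180.0, -0.0, 25.1]
force: [-0.0, 0.3, 0.6]
grip_width: 0.0871
grasp_force: 0.0
```

>>> step_arm --moves '[{"dp": [-26, -9, 0], "dr": [0, 0, 0.161], "fingers": 0}, {"dp": [0, 0, 7], "dr": [0, 0, 0], "fingers": 0}, {"dp": [0, 0, 0], "dr": [0, 0, 0], "fingers": 0}, {"dp": [0, 0, 0], "dr": [0, 0, 0], "fingers": 0}, {"dp": [0, 0, 0], "dr": [0, 0, 0], "fingers": 0}]'

```text
time_s: 8.9
tool_pos: [0.3801, -0.3031, 0.0826]
tool_rot: [180.0, 0.0, 16.2]
force: [0.4, 0.3, 0.4]
grip_width: 0.0868
grasp_force: 0.0
```

```bash
python3 -c "
from h import *
plan([(379.4,-303.2,30,16.4,3),(379.4,-303.2,12,16.4,2)])
m=env.camera_model('wrist');print(proj(m,[.3794,-.3032,.051]))
cv2.imwrite('pics/w2.png',env.read_camera('wrist')[:,:,::-1])"
```

```text
now [ 380.1 -303.1   82.6] [1.7997e+02 1.0000e-02 1.6220e+01] 8.9 0.08684810822319607
0 [-0. -0. 18.] -0.001
0 [-0. -0. 18.] -0.001
0 [-0. -0. 18.] -0.001
0 [0. 0. 9.] -0.0
0 [0. 0. 9.] -0.0
[253.51225731 220.60281937]
```

View pics/w2.png

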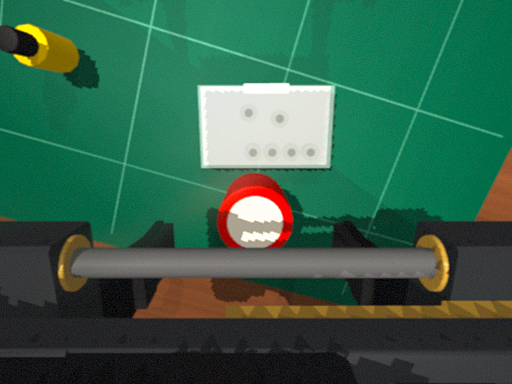

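The tub's disc is at (254,220), as predicted. The case's edges run parallel to the image axes, so the yaw is right too.

>>> step_arm --moves '[{"dp": [0, 0, 18], "dr": [0, 0, 0], "fingers": 0}, {"dp": [0, 0, 18], "dr": [0, 0, 0], "fingers": 0}, {"dp": [0, 0, 18], "dr": [0, 0, 0], "fingers": 0}, {"dp": [0, 0, 9], "dr": [0, 0, 0], "fingers": 0}, {"dp": [0, 0, 7], "dr": [0, 0, 0], "fingers": 0.1}]'

```text
time_s: 9.57
tool_pos: [0.3789, -0.303, 0.0116]
tool_rot: [-180.0, 0.1, 16.1]
force: [0.2, -0.0, 0.4]
grip_width: 0.083
grasp_force: 0.0
```

>>> step_arm --moves '[{"dp": [0, 0, 0], "dr": [0, 0, 0], "fingers": 0.35}, {"dp": [0, 0, 0], "dr": [0, 0, 0], "fingers": 1}, {"dp": [0, 0, 0], "dr": [0, 0, 0], "fingers": 1}, {"dp": [0, 0, 0], "dr": [0, 0, 0], "fingers": 1}, {"dp": [0, 0, 0], "dr": [0, 0, 0], "fingers": 1}]'

```text
time_s: 10.2
tool_pos: [0.3799, -0.3033, 0.013]
tool_rot: [180.0, -0.1, 16.2]
force: [0.3, 0.1, 2.5]
grip_width: 0.0484
grasp_force: 17.3
```

```bash
python3 -c "
from h import *
o=env.get_obs();z=o['tool_pos'][2]*1000;x,y=[a*1000 for a in o['tool_pos'][:2]]
plan([(x,y,z+90,16.4,4),(545,-130,z+90,50,5),(674.3,106.2,z+90,80,6),(674.3,106.2,z+24,80,3),(674.3,106.2,z+4,80,5)])
print(o['grasp_force'])"
```

```text
now [ 379.9 -303.3   13. ] [ 1.7997e+02 -5.0000e-02  1.6150e+01] 10.2 0.04844696207092941
0 [  0.   0. -22.] -0.001
0 [  0.   0. -22.] -0.001
0 [  0.   0. -22.] -0.001
0 [  0.   0. -22.] -0.001
0 [ 41. -24.  -0.] -0.117
1 [ 44. -19.  -0.] -0.117
1 [ 46. -14.  -0.] -0.117
1 [47. -8. -0.] -0.117
1 [48. -3. -0.] -0.117
1 [44. -9. -0.] -0.087
2 [45. -5. -0.] -0.087
2 [45. -1. -0.] -0.087
2 [45.  3. -0.] -0.087
2 [44.  7. -0.] -0.087
2 [44. 11. -0.] -0.087
3 [ 0.  0. 22.] -0.0
3 [ 0.  0. 22.] -0.0
3 [ 0.  0. 22.] -0.0
3 [0. 0. 4.] -0.0
3 [0. 0. 4.] -0.0
4 [0. 0. 4.] -0.0
4 [0. 0. 4.] -0.0
4 [0. 0. 4.] -0.0
17.315598540008068
```

>>> step_arm --moves '[{"dp": [0, 0, -12], "dr": [0, 0, 0], "fingers": 1}, {"dp": [0, 0, -24], "dr": [0, 0, 0], "fingers": 1}, {"dp": [0, 0, -27], "dr": [0, 0, 0], "fingers": 1}, {"dp": [0, 0, -27], "dr": [0, 0, 0], "fingers": 1}, {"dp": [41, -24, 0], "dr": [0, 0, -0.117], "fingers": 1}]' --squeeze 20

```text
time_s: 10.82
tool_pos: [0.412, -0.2721, 0.1055]
tool_rot: [179.8, -0.2, 22.6]
force: [2.0, 0.7, -1.3]
grip_width: 0.0485
grasp_force: 22.2
```

>>> step_arm --moves '[{"dp": [44, -19, 0], "dr": [0, 0, -0.117], "fingers": 1}, {"dp": [46, -14, 0], "dr": [0, 0, -0.117], "fingers": 1}, {"dp": [47, -8, 0], "dr": [0, 0, -0.117], "fingers": 1}, {"dp": [48, -3, 0], "dr": [0, 0, -0.117], "fingers": 1}, {"dp": [44, -9, 0], "dr": [0, 0, -0.087], "fingers": 1}]'

```text
time_s: 11.45
tool_pos: [0.5675, -0.0897, 0.1031]
tool_rot: [179.9, 0.0, 54.8]
force: [1.0, -0.1, -0.2]
grip_width: 0.0484
grasp_force: 22.2
```

>>> step_arm --moves '[{"dp": [45, -5, 0], "dr": [0, 0, -0.087], "fingers": 1}, {"dp": [45, -1, 0], "dr": [0, 0, -0.087], "fingers": 1}, {"dp": [45, 3, 0], "dr": [0, 0, -0.087], "fingers": 1}, {"dp": [44, 7, 0], "dr": [0, 0, -0.087], "fingers": 1}, {"dp": [44, 11, 0], "dr": [0, 0, -0.087], "fingers": 1}]'

```text
time_s: 12.08
tool_pos: [0.6768, 0.1071, 0.1031]
tool_rot: [180.0, 0.0, 79.7]
force: [0.7, -1.3, -1.4]
grip_width: 0.0482
grasp_force: 22.2
```

>>> step_arm --moves '[{"dp": [0, 0, 0], "dr": [0, 0, 0], "fingers": 1}, {"dp": [0, 0, 22], "dr": [0, 0, 0], "fingers": 1}, {"dp": [0, 0, 22], "dr": [0, 0, 0], "fingers": 1}, {"dp": [0, 0, 10], "dr": [0, 0, 0], "fingers": 1}, {"dp": [0, 0, 0], "dr": [0, 0, 0], "fingers": 1}]'

```text
time_s: 12.7
tool_pos: [0.6751, 0.1051, 0.0469]
tool_rot: [-179.9, 0.1, 79.5]
force: [-0.4, 0.1, -1.0]
grip_width: 0.0483
grasp_force: 22.2
```

```bash
python3 -c "
from h import *
plan([(674.3,106.2,17,80,5)])
print(env.get_obs()['grasp_force'])"
```

```text
now [675.1 105.1  46.9] [-1.7985e+02  7.0000e-02  7.9510e+01] 12.7 0.048326435657437175
0 [ 0. -0.  6.] -0.002
0 [ 0. -0.  6.] -0.002
0 [ 0. -0.  6.] -0.002
0 [ 0. -0.  6.] -0.002
0 [ 0. -0.  6.] -0.002
22.16081495799699
```

>>> step_arm --moves '[{"dp": [1, 0, 11], "dr": [0, 0, 0], "fingers": 1}, {"dp": [0, 0, 8], "dr": [0, 0, 0], "fingers": 1}, {"dp": [0, 0, 5], "dr": [0, 0, 0], "fingers": 1}, {"dp": [0, 0, 3], "dr": [0, 0, 0], "fingers": 1}, {"dp": [0, 0, 0], "dr": [0, 0, 0], "fingers": 1}]'

```text
time_s: 13.32
tool_pos: [0.6764, 0.107, 0.0214]
tool_rot: [-180.0, 0.0, 79.6]
force: [0.4, -0.1, -0.0]
grip_width: 0.0483
grasp_force: 22.2
```

>>> step_arm --moves '[{"dp": [0, 0, 1], "dr": [0, 0, 0], "fingers": 1}, {"dp": [0, 0, 1], "dr": [0, 0, 0], "fingers": 1}, {"dp": [0, 0, 0], "dr": [0, 0, 0], "fingers": 1}, {"dp": [0, 0, 0], "dr": [0, 0, 0], "fingers": 1}, {"dp": [0, 0, 0], "dr": [0, 0, 0], "fingers": 1}]'

```text
time_s: 13.95
tool_pos: [0.6766, 0.1069, 0.0196]
tool_rot: [180.0, -0.0, 79.6]
force: [0.4, 0.5, -0.8]
grip_width: 0.0484
grasp_force: 22.2
```

>>> step_arm --moves '[{"dp": [0, -2, 1], "dr": [0, 0, 0], "fingers": 1}, {"dp": [0, 0, 1], "dr": [0, 0, 0], "fingers": 1}, {"dp": [0, 0, 1], "dr": [0, 0, 0], "fingers": 1}, {"dp": [0, 0, 0], "dr": [0, 0, 0], "fingers": 1}, {"dp": [0, 0, 0], "dr": [0, 0, 0], "fingers": 1}]'

```text
time_s: 14.58
tool_pos: [0.6744, 0.1074, 0.0171]
tool_rot: [-180.0, -0.0, 79.6]
force: [-3.5, 0.2, 4.9]
grip_width: 0.0486
grasp_force: 22.4
```

>>> step_arm --moves '[{"dp": [0, 0, 0.5], "dr": [0, 0, 0], "fingers": 1}, {"dp": [0, 0, 0], "dr": [0, 0, 0], "fingers": 0.4}, {"dp": [0, 0, 0], "dr": [0, 0, 0], "fingers": 0.3}, {"dp": [0, 0, 0], "dr": [0, 0, 0], "fingers": 0.2}, {"dp": [0, 0, 0], "dr": [0, 0, 0], "fingers": 0.1}]'

```text
time_s: 15.2
tool_pos: [0.6746, 0.1073, 0.0158]
tool_rot: [180.0, 0.0, 79.6]
force: [0.5, 0.2, -0.6]
grip_width: 0.072
grasp_force: 0.0
```

```bash
python3 -c "
from h import *
o=env.get_obs();x,y,z=[a*1000 for a in o['tool_pos']]
plan([(x,y,90,80,3),(506.4,21.1,90,109.3,5),(506.4,21.1,75,109.3,2)])"
```

```text
now [674.6 107.3  15.8] [1.800e+02 1.000e-02 7.957e+01] 15.2 0.07203550766235192
0 [  0.   0. -25.] -0.002
0 [  0.   0. -25.] -0.002
0 [  0.   0. -25.] -0.002
0 [-23. -30.  -0.] -0.102
0 [-20. -32.  -0.] -0.102
1 [-16. -34.  -0.] -0.102
1 [-13. -36.  -0.] -0.102
1 [ -9. -37.  -0.] -0.102
1 [0. 0. 8.] -0.0
1 [0. 0. 8.] -0.0
```

>>> step_arm --moves '[{"dp": [0, 0, -25], "dr": [0, 0, 0], "fingers": 0}, {"dp": [0, 0, -25], "dr": [0, 0, 0], "fingers": 0}, {"dp": [0, 0, -25], "dr": [0, 0, 0], "fingers": 0}, {"dp": [-23, -30, 0], "dr": [0, 0, -0.102], "fingers": 0}, {"dp": [-20, -32, 0], "dr": [0, 0, -0.102], "fingers": 0}]'

```text
time_s: 15.82
tool_pos: [0.607, 0.0723, 0.0913]
tool_rot: [179.9, 0.0, 91.5]
force: [0.5, -1.1, -0.2]
grip_width: 0.0873
grasp_force: 0.0
```

>>> step_arm --moves '[{"dp": [-16, -34, 0], "dr": [0, 0, -0.102], "fingers": 0}, {"dp": [-13, -36, 0], "dr": [0, 0, -0.102], "fingers": 0}, {"dp": [-9, -37, 0], "dr": [0, 0, -0.102], "fingers": 0}, {"dp": [0, 0, 15], "dr": [0, 0, 0], "fingers": 0}, {"dp": [0, 0, 0], "dr": [0, 0, 0], "fingers": 0}]'

```text
time_s: 16.45
tool_pos: [0.5053, 0.0219, 0.0752]
tool_rot: [-179.9, -0.0, 108.8]
force: [0.2, 0.1, 0.3]
grip_width: 0.0872
grasp_force: 0.0
```

```bash
python3 -c "
from h import *
plan([(506.4,21.1,30,109.3,3),(506.4,21.1,7,109.3,4)])
m=env.camera_model('wrist');print(proj(m,[.5064,.0211,.019]))
a=np.radians(19.3)
for s in(-.042,.042):print(proj(m,[.5064-s*np.sin(a),.0211+s*np.cos(a),.04]))
cv2.imwrite('pics/w3.png',env.read_camera('wrist')[:,:,::-1])"
```

```text
now [505.3  21.9  75.2] [-1.7995e+02 -2.0000e-02  1.0876e+02] 16.45 0.08723130558451392
0 [-0.  0. 15.] -0.003
0 [-0.  0. 15.] -0.003
0 [-0.  0. 15.] -0.003
0 [0. 0. 6.] -0.0
0 [0. 0. 6.] -0.0
1 [0. 0. 6.] -0.0
1 [0. 0. 6.] -0.0
[253.72284339 210.04703546]
[254.28109396 276.91250045]
[253.22057592 156.54306839]
```

View pics/w3.png

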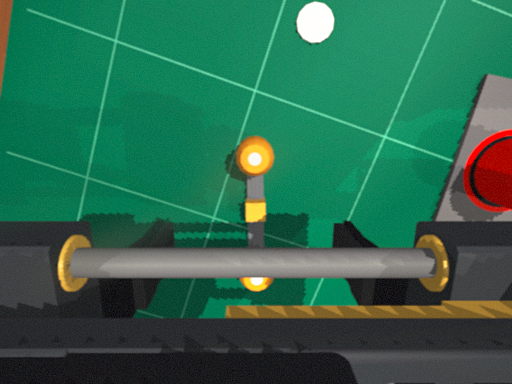

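The hub is at (256,211) and the far knob at (255,156), both within 2 px of prediction and well aligned. Lowering to grip.

>>> step_arm --moves '[{"dp": [0, 0, 18], "dr": [0, 0, -0.008], "fingers": 0}, {"dp": [0, 0, 18], "dr": [0, 0, 0], "fingers": 0}, {"dp": [0, 0, 15], "dr": [0, 0, 0], "fingers": 0.2}, {"dp": [0, 0, 9], "dr": [0, 0, 0], "fingers": 0.4}, {"dp": [0, 0, 7], "dr": [0, 0, 0], "fingers": 0.6}]'

```text
time_s: 17.12
tool_pos: [0.5059, 0.0217, 0.0087]
tool_rot: [180.0, 0.0, 109.3]
force: [-0.2, -0.1, -0.1]
grip_width: 0.0647
grasp_force: 0.0
```

>>> step_arm --moves '[{"dp": [0, 0, 1], "dr": [0, 0, 0], "fingers": 0.7}, {"dp": [0, 0, 0], "dr": [0, 0, 0], "fingers": 1}, {"dp": [0, 0, 0], "dr": [0, 0, 0], "fingers": 1}, {"dp": [0, 0, 0], "dr": [0, 0, 0], "fingers": 1}, {"dp": [0, 0, 0], "dr": [0, 0, 0], "fingers": 1}]'

```text
time_s: 17.75
tool_pos: [0.5058, 0.0216, 0.0083]
tool_rot: [180.0, -0.0, 109.3]
force: [-0.4, 0.0, -0.2]
grip_width: 0.0155
grasp_force: 0.2
```

```bash
python3 -c "
from h import *
o=env.get_obs();x,y,z=[a*1000 for a in o['tool_pos']]
print(o['grasp_force'],o['force'])
plan([(x,y,z+70,109,4),(653.8,-114.1,z+70,89.2,6),(653.8,-114.1,z+24,89.2,3)])"
```

```text
0.1738153863698244 [-0.35899354  0.00910242 -0.24818251]
now [505.8  21.6   8.3] [179.97  -0.   109.25] 17.75 0.01547226464304167
0 [  0.   0. -18.] 0.001
0 [  0.   0. -18.] 0.001
0 [  0.   0. -18.] 0.001
0 [  0.   0. -18.] 0.001
0 [-29.  16.  -0.] 0.058
1 [-28.  18.  -0.] 0.058
1 [-27.  19.  -0.] 0.058
1 [-26.  21.  -0.] 0.058
1 [-25.  22.  -0.] 0.058
1 [-24.  24.  -0.] 0.058
2 [ 0.  0. 15.] -0.0
2 [ 0.  0. 15.] -0.0
2 [ 0.  0. 15.] -0.0
```

Still closing, so one more call to grip and start the lift.

>>> step_arm --moves '[{"dp": [0, 0, 0], "dr": [0, 0, 0], "fingers": 1}, {"dp": [0, 0, 0], "dr": [0, 0, 0], "fingers": 1}, {"dp": [0, 0, 0], "dr": [0, 0, 0], "fingers": 1}, {"dp": [0, 0, -8], "dr": [0, 0, 0], "fingers": 1}, {"dp": [0, 0, -12], "dr": [0, 0, 0], "fingers": 1}]'

```text
time_s: 18.38
tool_pos: [0.5051, 0.0214, 0.0283]
tool_rot: [-179.9, -0.0, 109.2]
force: [0.1, 0.4, -0.2]
grip_width: 0.014
grasp_force: 20.0
```

>>> step_arm --moves '[{"dp": [0, 0, -20], "dr": [0, 0, 0], "fingers": 1}, {"dp": [0, 0, -20], "dr": [0, 0, 0], "fingers": 1}, {"dp": [-29, 16, -10], "dr": [0, 0, 0.058], "fingers": 1}, {"dp": [-28, 18, 0], "dr": [0, 0, 0.058], "fingers": 1}, {"dp": [-27, 19, 0], "dr": [0, 0, 0.058], "fingers": 1}]'

```text
time_s: 19.0
tool_pos: [0.5808, -0.0452, 0.0793]
tool_rot: [179.9, -0.0, 99.2]
force: [0.0, 0.4, 0.2]
grip_width: 0.0139
grasp_force: 20.0
```

>>> step_arm --moves '[{"dp": [-26, 21, 0], "dr": [0, 0, 0.058], "fingers": 1}, {"dp": [-25, 22, 0], "dr": [0, 0, 0.058], "fingers": 1}, {"dp": [-24, 24, 0], "dr": [0, 0, 0.058], "fingers": 1}, {"dp": [0, 0, 20], "dr": [0, 0, 0], "fingers": 1}, {"dp": [0, 0, 0], "dr": [0, 0, 0], "fingers": 1}]'

```text
time_s: 19.62
tool_pos: [0.652, -0.1114, 0.0559]
tool_rot: [-179.7, -0.1, 89.3]
force: [-0.8, 0.4, -0.4]
grip_width: 0.0137
grasp_force: 20.0
```

```bash
python3 -c "
from h import *
plan([(653.8,-114.1,14,89.2,5)])
m=env.camera_model('wrist');print(proj(m,[.654-.035,-.114,.007]))
cv2.imwrite('pics/w4.png',env.read_camera('wrist')[:,:,::-1])"
```

```text
now [ 652.  -111.4   55.9] [-1.7972e+02 -6.0000e-02  8.9350e+01] 19.625 0.013739365436053363
0 [-1.  0.  8.] 0.001
0 [-1.  0.  8.] 0.001
0 [-1.  0.  8.] 0.001
0 [-1.  0.  8.] 0.001
0 [-1.  0.  8.] 0.001
[206.40532712 215.81998854]
```

View pics/w4.png

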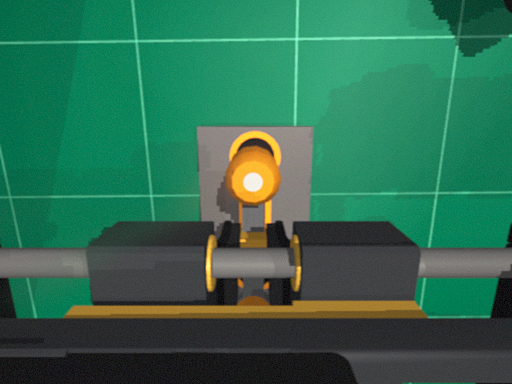

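The handle is level and held, centred on the tan outline: its knob is at (254,175) and the pad spans columns 197–313. Lowering it.

>>> step_arm --moves '[{"dp": [-1, 1, 14], "dr": [0, 0, 0], "fingers": 1}, {"dp": [0, 0, 12], "dr": [0, 0, 0], "fingers": 1}, {"dp": [0, 0, 8], "dr": [0, 0, 0], "fingers": 1}, {"dp": [0, 0, 4], "dr": [0, 0, 0], "fingers": 1}, {"dp": [0, 0, 0], "dr": [0, 0, 0], "fingers": 1}]'

```text
time_s: 20.3
tool_pos: [0.655, -0.1134, 0.0198]
tool_rot: [-180.0, -0.0, 89.3]
force: [-0.6, 0.7, -0.5]
grip_width: 0.0139
grasp_force: 20.0
```

>>> step_arm --moves '[{"dp": [0, 0, 1], "dr": [0, 0, 0], "fingers": 1}, {"dp": [0, 0, 1], "dr": [0, 0, 0], "fingers": 1}, {"dp": [0, 0, 0], "dr": [0, 0, 0], "fingers": 1}, {"dp": [0, 0, 0], "dr": [0, 0, 0], "fingers": 1}, {"dp": [0, 0, 0], "dr": [0, 0, 0], "fingers": 1}]'

```text
time_s: 20.92
tool_pos: [0.6552, -0.1134, 0.0182]
tool_rot: [180.0, -0.0, 89.3]
force: [0.2, 0.3, -0.3]
grip_width: 0.0135
grasp_force: 20.0
```

>>> step_arm --moves '[{"dp": [0, -1, 2], "dr": [0, 0, 0], "fingers": 1}, {"dp": [0, 0, 1], "dr": [0, 0, 0], "fingers": 1}, {"dp": [0, 0, 1], "dr": [0, 0, 0], "fingers": 1}, {"dp": [0, 0, 1], "dr": [0, 0, 0], "fingers": 1}, {"dp": [0, 0, 0], "dr": [0, 0, 0], "fingers": 1}]'

```text
time_s: 21.55
tool_pos: [0.6541, -0.1134, 0.013]
tool_rot: [-180.0, -0.0, 89.3]
force: [-0.7, -0.3, 0.6]
grip_width: 0.0137
grasp_force: 20.0
```

>>> step_arm --moves '[{"dp": [0, 0, 1], "dr": [0, 0, 0], "fingers": 1}, {"dp": [0, 0, 0], "dr": [0, 0, 0], "fingers": 0.8}, {"dp": [0, 0, 0], "dr": [0, 0, 0], "fingers": 0.7}, {"dp": [0, 0, 0], "dr": [0, 0, 0], "fingers": 0.6}, {"dp": [0, 0, 0], "dr": [0, 0, 0], "fingers": 0.5}]'

```text
time_s: 22.18
tool_pos: [0.6542, -0.1134, 0.0121]
tool_rot: [180.0, -0.0, 89.3]
force: [-1.2, -0.5, 0.2]
grip_width: 0.0377
grasp_force: 0.0
```

```bash
python3 -c "
from h import *
o=env.get_obs();x,y,z=[a*1000 for a in o['tool_pos']]
plan([(x,y,90,89.3,3),(437.5,-292.1,90,106.4,7)])
im=env.read_camera('top');cv2.imwrite('pics/t5.png',im[:,:,::-1]);m=env.camera_model('top')
H=hsv(im).astype(int);h,s,v=H[...,0],H[...,1],H[...,2]
for c in blobs((s<60)&(v>170),15):
    X=axis(m,c,.021)
    if X[0][0]>280: print(X)
"
```

```text
now [ 654.2 -113.4   12.1] [179.99  -0.    89.32] 22.175 0.037703625244857576
0 [  0.   0. -26.] 0.0
0 [  0.   0. -26.] 0.0
0 [  0.   0. -26.] 0.0
0 [-26. -31.  -0.] -0.043
0 [-25. -32.  -0.] -0.043
1 [-23. -33.  -0.] -0.043
1 [-22. -34.  -0.] -0.043
1 [-20. -35.  -0.] -0.043
1 [-19. -35.  -0.] -0.043
1 [-17. -36.  -0.] -0.043
(array([362.4, 721.5]), array([25.9, 29.6]), -84.9)
(array([ 437.5, -293.5]), array([56.2, 89.8]), 16.5)
(array([440.3, 688.8]), array([51.7, 52.8]), 28.5)
(array([500.7, 154.4]), array([20. , 20.3]), -88.4)
(array([ 617. , -562.7]), array([30.7, 34.5]), 87.1)
(array([610.1, 292.7]), array([ 69., 104.]), 8.6)
(array([665.5, 574.5]), array([23.5, 40. ]), -43.5)
(array([683.2, 108.7]), array([34. , 34.5]), -44.7)
(array([771.1, 572.8]), array([36.9, 77.9]), 26.4)
(array([802.8,  48.2]), array([27. , 43.3]), 28.5)
```

>>> step_arm --moves '[{"dp": [0, 0, -26], "dr": [0, 0, 0], "fingers": 0.5}, {"dp": [0, 0, -26], "dr": [0, 0, 0], "fingers": 0}, {"dp": [0, 0, -26], "dr": [0, 0, 0], "fingers": 0}, {"dp": [-26, -31, 0], "dr": [0, 0, -0.043], "fingers": 0}, {"dp": [-25, -32, 0], "dr": [0, 0, -0.043], "fingers": 0}]'

```text
time_s: 22.85
tool_pos: [0.5913, -0.1655, 0.0905]
tool_rot: [179.9, 0.0, 94.4]
force: [0.5, -1.4, 0.6]
grip_width: 0.0753
grasp_force: 0.0
```

>>> step_arm --moves '[{"dp": [-23, -33, 0], "dr": [0, 0, -0.043], "fingers": 0}, {"dp": [-22, -34, 0], "dr": [0, 0, -0.043], "fingers": 0}, {"dp": [-20, -35, 0], "dr": [0, 0, -0.043], "fingers": 0}, {"dp": [-19, -35, 0], "dr": [0, 0, -0.043], "fingers": 0}, {"dp": [-17, -36, 0], "dr": [0, 0, -0.043], "fingers": 0}]'

```text
time_s: 23.48
tool_pos: [0.4356, -0.2934, 0.0903]
tool_rot: [180.0, 0.0, 106.6]
force: [1.2, -0.9, -0.5]
grip_width: 0.0873
grasp_force: 0.0
```

>>> step_arm --moves '[{"dp": [0, 0, 20], "dr": [0, 0, 0], "fingers": 0}, {"dp": [0, 0, 20], "dr": [0, 0, 0], "fingers": 0}, {"dp": [0, 0, 0], "dr": [0, 0, 0], "fingers": 0}, {"dp": [0, 0, 0], "dr": [0, 0, 0], "fingers": 0}, {"dp": [0, 0, 0], "dr": [0, 0, 0], "fingers": 0}]'

```text
time_s: 24.1
tool_pos: [0.4374, -0.2928, 0.051]
tool_rot: [179.9, 0.1, 106.6]
force: [-0.1, 0.1, 0.2]
grip_width: 0.0872
grasp_force: 0.0
```

```bash
python3 -c "
from h import *
plan([(437.5,-292.6,7,106.4,5)])
m=env.camera_model('wrist');print(proj(m,[.4375,-.2926,.021]))
cv2.imwrite('pics/w5.png',env.read_camera('wrist')[:,:,::-1])"
```

```text
now [ 437.4 -292.8   51. ] [1.7992e+02 6.0000e-02 1.0657e+02] 24.1 0.08723019363434972
0 [0. 0. 9.] 0.001
0 [0. 0. 9.] 0.001
0 [0. 0. 9.] 0.001
0 [0. 0. 9.] 0.001
0 [0. 0. 9.] 0.001
[252.74182024 220.68701938]
```

View pics/w5.png

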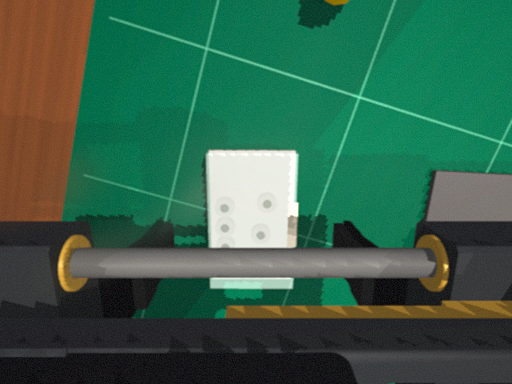

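The case is square to the gripper, with edges at columns 207–297 centred on 252. Lowering and gripping.

>>> step_arm --moves '[{"dp": [0, 0, 14], "dr": [0, 0, 0], "fingers": 0}, {"dp": [0, 0, 14], "dr": [0, 0, 0], "fingers": 0}, {"dp": [0, 0, 10], "dr": [0, 0, 0], "fingers": 0}, {"dp": [0, 0, 6], "dr": [0, 0, 0], "fingers": 0.1}, {"dp": [0, 0, 0], "dr": [0, 0, 0], "fingers": 0.3}]'

```text
time_s: 24.78
tool_pos: [0.4362, -0.2924, 0.0054]
tool_rot: [-179.9, -0.0, 106.6]
force: [-0.2, 0.3, 0.0]
grip_width: 0.0754
grasp_force: 0.0
```

>>> step_arm --moves '[{"dp": [0, 0, 0], "dr": [0, 0, 0], "fingers": 1}, {"dp": [0, 0, 0], "dr": [0, 0, 0], "fingers": 1}, {"dp": [0, 0, 0], "dr": [0, 0, 0], "fingers": 1}, {"dp": [0, 0, 0], "dr": [0, 0, 0], "fingers": 1}, {"dp": [0, 0, 0], "dr": [0, 0, 0], "fingers": 1}]'

```text
time_s: 25.4
tool_pos: [0.437, -0.2927, 0.0064]
tool_rot: [180.0, 0.0, 106.6]
force: [0.0, 0.9, 3.5]
grip_width: 0.0559
grasp_force: 20.0
```

```bash
python3 -c "
from h import *
o=env.get_obs();x,y,z=[a*1000 for a in o['tool_pos']]
print(o['grasp_force'],o['force'])
plan([(x,y,z+85,106.4,4),(600,-60,z+85,102,6),(613.8,296.2,z+85,98.1,9)])"
```

```text
20.00038493424654 [0.0093425  0.91085826 3.53508079]
now [ 437.  -292.7    6.4] [1.7996e+02 2.0000e-02 1.0656e+02] 25.4 0.055896173687794926
0 [  0.   0. -21.] 0.001
0 [  0.   0. -21.] 0.001
0 [  0.   0. -21.] 0.001
0 [  0.   0. -21.] 0.001
0 [30. 37. -0.] 0.013
1 [30. 37. -0.] 0.013
1 [30. 36. -0.] 0.013
1 [31. 36. -0.] 0.013
1 [31. 35. -0.] 0.013
1 [32. 35. -0.] 0.013
2 [38. 10. -0.] 0.008
2 [38.  9. -0.] 0.008
2 [39.  9. -0.] 0.008
2 [39.  9. -0.] 0.008
2 [39.  9. -0.] 0.008
3 [39.  8. -0.] 0.008
3 [39.  8. -0.] 0.008
3 [39.  8. -0.] 0.008
3 [39.  7. -0.] 0.008
```

>>> step_arm --moves '[{"dp": [0, 0, -10], "dr": [0, 0, 0], "fingers": 1}, {"dp": [0, 0, -20], "dr": [0, 0, 0], "fingers": 1}, {"dp": [0, 0, -27], "dr": [0, 0, 0], "fingers": 1}, {"dp": [0, 0, -28], "dr": [0, 0, 0], "fingers": 1}, {"dp": [30, 37, 0], "dr": [0, 0, 0.013], "fingers": 1}]' --squeeze 25

```text
time_s: 26.02
tool_pos: [0.4634, -0.2574, 0.0941]
tool_rot: [179.8, 0.2, 105.3]
force: [0.2, -0.2, -1.1]
grip_width: 0.0558
grasp_force: 25.0
```

>>> step_arm --moves '[{"dp": [30, 37, 0], "dr": [0, 0, 0.013], "fingers": 1}, {"dp": [30, 36, 0], "dr": [0, 0, 0.013], "fingers": 1}, {"dp": [31, 36, 0], "dr": [0, 0, 0.013], "fingers": 1}, {"dp": [31, 35, 0], "dr": [0, 0, 0.013], "fingers": 1}, {"dp": [32, 35, 0], "dr": [0, 0, 0.013], "fingers": 1}]'

```text
time_s: 26.65
tool_pos: [0.5995, -0.0584, 0.0915]
tool_rot: [180.0, 0.0, 102.1]
force: [1.5, 0.2, -0.5]
grip_width: 0.056
grasp_force: 25.0
```

>>> step_arm --moves '[{"dp": [38, 10, 0], "dr": [0, 0, 0.008], "fingers": 1}, {"dp": [38, 9, 0], "dr": [0, 0, 0.008], "fingers": 1}, {"dp": [39, 9, 0], "dr": [0, 0, 0.008], "fingers": 1}, {"dp": [39, 9, 0], "dr": [0, 0, 0.008], "fingers": 1}, {"dp": [39, 9, 0], "dr": [0, 0, 0.008], "fingers": 1}]'

```text
time_s: 27.28
tool_pos: [0.6064, 0.1398, 0.0914]
tool_rot: [-180.0, 0.0, 99.8]
force: [0.2, -0.6, 0.0]
grip_width: 0.0556
grasp_force: 25.0
```

>>> step_arm --moves '[{"dp": [39, 8, 0], "dr": [0, 0, 0.008], "fingers": 1}, {"dp": [39, 8, 0], "dr": [0, 0, 0.008], "fingers": 1}, {"dp": [39, 8, 0], "dr": [0, 0, 0.008], "fingers": 1}, {"dp": [39, 7, 0], "dr": [0, 0, 0.008], "fingers": 1}, {"dp": [0, 0, 0], "dr": [0, 0, 0], "fingers": 1}]'

```text
time_s: 27.9
tool_pos: [0.6107, 0.3031, 0.0908]
tool_rot: [-180.0, -0.1, 98.3]
force: [0.2, 0.3, -0.5]
grip_width: 0.0558
grasp_force: 25.0
```

```bash
python3 -c "
from h import *
plan([(613.8,296.2,20,98.1,5)]);print(env.get_obs()['grasp_force'])
cv2.imwrite('pics/w6.png',env.read_camera('wrist')[:,:,::-1])"
```

```text
now [610.7 303.1  90.8] [-1.7996e+02 -1.3000e-01  9.8350e+01] 27.9 0.05581196317654765
0 [-1.  0. 14.] 0.001
0 [-1.  0. 14.] 0.001
0 [-1.  0. 14.] 0.001
0 [-1.  0. 14.] 0.001
0 [-1.  0. 14.] 0.001
25.00032126903534
```

View pics/w6.png

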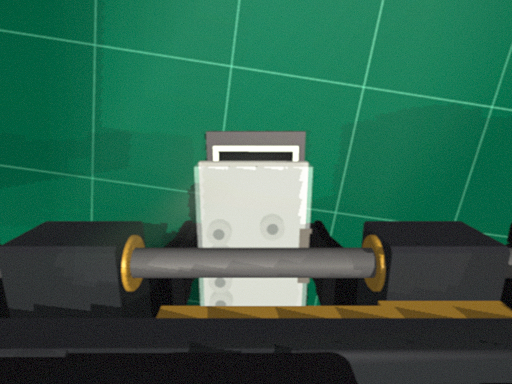

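The case is held level and parallel to its pad, whose outline shows at (256,150). Nudging it about 7 mm and lowering.

>>> step_arm --moves '[{"dp": [-5, 2, 15], "dr": [0, 0, 0], "fingers": 1}, {"dp": [0, 0, 20], "dr": [0, 0, 0], "fingers": 1}, {"dp": [0, 0, 20], "dr": [0, 0, 0], "fingers": 1}, {"dp": [0, 0, 10], "dr": [0, 0, 0], "fingers": 1}, {"dp": [0, 0, 0], "dr": [0, 0, 0], "fingers": 1}]'

```text
time_s: 28.58
tool_pos: [0.6144, 0.2925, 0.0246]
tool_rot: [-179.9, 0.0, 98.0]
force: [0.5, 0.3, -0.1]
grip_width: 0.0556
grasp_force: 25.0
```

```bash
python3 -c "
from h import *
plan([(613.8,296.2,10.6,98.1,5)])"
```

```text
now [614.4 292.5  24.6] [-1.7987e+02  5.0000e-02  9.7960e+01] 28.575 0.05556683748703172
0 [ 1. -0.  3.] -0.0
0 [ 1. -0.  3.] -0.0
0 [ 1. -0.  3.] -0.0
0 [ 1. -0.  3.] -0.0
0 [ 1. -0.  3.] -0.0
```

>>> step_arm --moves '[{"dp": [3, 0, 4], "dr": [0, 0, 0], "fingers": 1}, {"dp": [0, 0, 3], "dr": [0, 0, 0], "fingers": 1}, {"dp": [0, 0, 3], "dr": [0, 0, 0], "fingers": 1}, {"dp": [0, 0, 1], "dr": [0, 0, 0], "fingers": 1}, {"dp": [0, 0, 0], "dr": [0, 0, 0], "fingers": 1}]'

```text
time_s: 29.2
tool_pos: [0.6148, 0.2958, 0.0151]
tool_rot: [180.0, -0.0, 98.0]
force: [0.2, -0.2, -1.0]
grip_width: 0.0557
grasp_force: 25.0
```

>>> step_arm --moves '[{"dp": [0, 0, 1], "dr": [0, 0, 0], "fingers": 1}, {"dp": [0, 0, 1], "dr": [0, 0, 0], "fingers": 1}, {"dp": [0, 0, 1], "dr": [0, 0, 0], "fingers": 1}, {"dp": [0, 0, 0], "dr": [0, 0, 0], "fingers": 1}, {"dp": [0, 0, 0], "dr": [0, 0, 0], "fingers": 1}]'

```text
time_s: 29.82
tool_pos: [0.6148, 0.2959, 0.0121]
tool_rot: [180.0, -0.0, 98.0]
force: [-0.6, 0.5, 0.0]
grip_width: 0.0556
grasp_force: 25.0
```

>>> step_arm --moves '[{"dp": [0, -1, 1], "dr": [0, 0, 0], "fingers": 1}, {"dp": [0, 0, 1], "dr": [0, 0, 0], "fingers": 1}, {"dp": [0, 0, 0], "dr": [0, 0, 0], "fingers": 0.35}, {"dp": [0, 0, 0], "dr": [0, 0, 0], "fingers": 0.25}, {"dp": [0, 0, 0], "dr": [0, 0, 0], "fingers": 0.1}]'

```text
time_s: 30.45
tool_pos: [0.6138, 0.2957, 0.01]
tool_rot: [180.0, 0.0, 98.0]
force: [0.6, -0.8, -0.2]
grip_width: 0.0687
grasp_force: 0.0
```

>>> step_arm --moves '[{"dp": [0, 0, 0], "dr": [0, 0, 0], "fingers": 0}, {"dp": [0, 0, -20], "dr": [0, 0, 0], "fingers": 0}, {"dp": [0, 0, -40], "dr": [0, 0, 0], "fingers": 0}, {"dp": [0, 0, -50], "dr": [0, 0, 0], "fingers": 0}, {"dp": [0, 0, -50], "dr": [0, 0, 0], "fingers": 0}]'

```text
time_s: 31.08
tool_pos: [0.614, 0.2956, 0.1734]
tool_rot: [179.9, -0.0, 98.0]
force: [0.6, 0.5, -0.1]
grip_width: 0.0866
grasp_force: 0.0
```

>>> step_arm --moves '[{"dp": [40, -50, 0], "dr": [0, 0, 0], "fingers": 0}, {"dp": [40, -45, 0], "dr": [0, 0, 0], "fingers": 0}, {"dp": [50, -30, 0], "dr": [0, 0, 0], "fingers": 0}, {"dp": [50, -30, 0], "dr": [0, 0, 0], "fingers": 0}, {"dp": [50, -30, 0], "dr": [0, 0, 0], "fingers": 0}]'

```text
time_s: 31.7
tool_pos: [0.3992, 0.4986, 0.1723]
tool_rot: [179.9, -0.1, 97.9]
force: [1.1, 0.2, 0.3]
grip_width: 0.0873
grasp_force: 0.0
```

```bash
python3 - <<'E'
from h import *
print(env.get_obs()['tool_pos'])
out=[]
for n in("top","scene"):
    im=env.read_camera(n);m=env.camera_model(n);H=hsv(im).astype(int);h,s,v=H[...,0],H[...,1],H[...,2]
    b=im[90:260,110:400] if n=="top" else im[130:330,70:450]
    cv2.imwrite(f"pics/{n}9.png",cv2.resize(b,None,fx=2,fy=2,interpolation=cv2.INTER_CUBIC)[:,:,::-1])
    def show(name,mask,mn,z,a,b):
        for c in blobs(mask,mn):
            X,wh,an=axis(m,c,z)
            if np.hypot(X[0]-a,X[1]-b)<60: print(n,name,X,wh,an)
    W=(s<60)&(v>170)
    show("tub",W,15,.055,674,106)
    show("spool",W,10,.035,596,-280)
    show("case",W,15,.025,614,296)
    show("knob",(h>8)&(h<25)&(s>60)&(v>140),6,.044,654,-114)
E
```

```text
[0.39917639 0.49858641 0.1722531 ]
top tub [673.7 106.2] [33.1 33.6] -44.7
top spool [ 596.  -281.7] [20.3 20.4] -89.2
top case [609.6 292.3] [ 68.1 103.4] 9.3
top knob [ 633.  -125.4] [ 9.7 63.9] -6.9
top knob [ 647.6 -110.2] [ 37.6 113.8] 0.9
scene tub [675. 107.] [32.7 35.3] 1.8
scene spool [ 618.9 -266. ] [ 8.6 25.6] 41.6
scene spool [ 596.9 -281.8] [22.3 22.6] -42.2
scene case [622.2 290.8] [ 71.1 104.2] 8.1
scene knob [ 666.6 -109.4] [ 41.2 117. ] -0.1
```

View pics/top9.png

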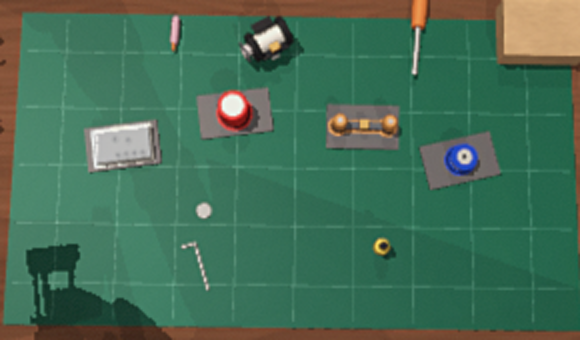

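View pics/scene9.png

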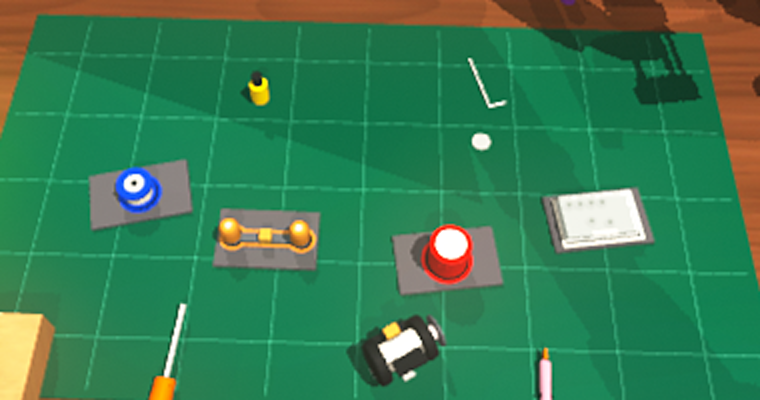

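All four parts sit centred, upright and lined up on their pads in both views. The oil bottle and reel haven't moved, and the arm is clear.

```bash
python3 -c "
from cell import env
print(env.sign_off())"
```

```text
the job is handed in; nothing more can be done
None
```

I put the tub, case, spool and handle on their matching pads and handed the job in at about 32 s; the last pictures show all four upright, centred and lined up, and the oil bottle and reel look undisturbed, but sign-off returned no verdict.

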